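# Set and lock the fence of a mould-cutting jig

### The job

On the mould-cutting jig, slide the steel fence along its slot up to the long scribed line, so that it pushes the rubber mould block home against the end stop: press with about 8 N for a moment, and never squeeze the rubber with more than 12 N. Then, leaving the fence there, turn the black wing knob clockwise as far as it goes to clamp the fence, and let go of everything. Leave the other things on the table where they are.

Things in the scene. Friction and masses are not known exactly. Their poses are not given: they have to be found in the camera images.
- jig: Jig fixed to the table: aluminium base plate 280 x 116 x 12 mm. Origin: centre of its underside. x runs along the slide, from knob to end stop; z up. Guide strips along both sides (12 mm wide, 6 mm above the plate, 88 mm apart) leave the fence 2 mm play each side. Ticks every 5 mm are scribed on the strips; the long line marks where the fence's front face must come.
- mark (a point): Centre of the long scribed line, on the top face of the base plate: 68 mm along the jig's x from its origin, 12 mm above the table. Axes as the jig's. With the mould home, the fence's front face stands at this line (to a fraction of a mm).
- end_stop: Rigid fixed steel bar across the far (+x) end of the base plate, 20 x 112 x 30 mm, its top 42 mm above the table. Origin: centre of its underside, on the base plate. Axes as the jig's.
- fence: Loose steel fence, 0.35 to 0.7 kg: slotted foot plate 140 x 84 x 8 mm on the base plate, upright rail at its front 12 mm thick, 84 wide, top 72 mm above the table. Origin: middle of the lower edge of the rail's front face; x toward mould and stop, the plate reaches back to x = -140 mm. Its 14 mm slot (x -122 to -54) rides on the jig's 10 mm stud under the washer. Sliding drag 0.5 to 3 N, differs each time.
- fence_grip (a point): Grasp point on the fence's rail: middle of its 12 mm thickness and of its width, 48 mm above the base plate, 12 mm below the rail's top, 60 mm above the table. Axes as the fence's; 6 mm behind the front face. Can be pinched from above across the 12 mm (along x); the mould in front of it rises only to 34 mm above the table.
- mould: Loose brown rubber mould block, 50 x 77 x 22 mm, about 0.11 kg, lying on the base plate between fence and end stop. Origin: centre of its underside. Its x axis (50 mm) points along the slide within some degrees. At the start 5 to 15 mm short of the stop. Home, its origin is 25 mm from the stop's face.
- clamp_washer: Steel washer, 32 mm across, 6 mm thick, under the knob, above the fence's foot plate. Origin: centre of its underside. It goes down 1.2 mm per radian of the knob, touches the plate at about 1.12 rad and clamps it with 20 to 50 N at the knob's stop.
- knob (a joint): Angle of the wing knob, rad: 0 to 0.2 at the start (loose), grows as the knob is turned clockwise seen from above, ends at a stop at 1.3 (tight). Stiff: about 0.15 N m; stays where it is left. Counts as tight from 1.2.
- knob_grip (a point): Grasp point of the wing knob, on its axis, 53 mm above the table, 40 mm behind the jig's origin (jig x = -40 mm). The wing is a black bar 46 mm long along this point's x axis, 12 mm thick along y, 26 mm high, its top 65 mm above the table; to be pinched across the 12 mm.
- spare_mould: Bystander: brown rubber block like the mould, 50 x 77 x 22 mm, lying on the table beside the jig; leave alone. Origin: underside centre.
- cutters: Bystander: small hand cutters, 60 x 105 x 12 mm, lying beside the jig; leave alone. Origin: underside centre.
- tape: Bystander: roll of tape lying flat, 58 mm across, 24 mm high; leave alone. Origin: underside centre.
- ink: Bystander: small bottle with a cap, 32 x 40 x 64 mm high, standing beside the jig; leave alone. Origin: underside centre.

How it is judged:
By the outcome, as a careful person would: the job done as asked, in the order asked, and still so for the second after the job is handed in, with the robot touching nothing.
It also fails if it takes over 69 s, if anything falls off the work surface, if the arm or the gripper's body presses on something with over 40 N, if the wrist force passes 120 N, or if a joint passes its speed limit or range.

### The arm

A 6-joint arm with a two-finger parallel gripper is mounted at the origin on the work surface; the furniture and walls round the work are solid. World frame = base frame: x ahead of the robot, y to its left, z up, the work surface at z = 0. Lengths are in m, angles in rad, forces in N, time in s.
With the tool pointing down it reaches from about 0.35 to 0.85 m from the base axis. Payload 8.1 kg.
Tool frame: the origin (TCP) lies at the very end of the fingers, on their centre line; the grasp point (between the pads) lies 19 mm behind it; x points along the fingers, y is the direction in which the jaws open and shut, and the axes are right-handed (so a half turn about x gives the same grasp; the last joint's range is limited). The gripper opens to 93 mm and grips with 3 to 60 N. Pads are 15 mm wide; open, the fingers measure 128 mm over their backs; the gripper's body (75 mm by 188 mm) begins 65 mm behind the grasp point.
Start: joints at [1.214, 0.13, 1.488, -0, 1.523, -0.085], TCP at [0.161, 0.578, 0.219] pointing down, gripper open.
Joint ranges: [-2.96, 2.96], [-0.89, 2.26], [0.02, 2.5], [-1.34, 4.48], [0, 2.73], [-2.66, 2.66]. Speed limits (rad/s): [2.39, 2.39, 2.79, 3.14, 3.14, 3.14].

### API

Orientations are given as a rotation vector (axis times angle).
In Python, from plant import * gives the robot as it stands. The module is installed in compiled form; this text tells all that it offers.
- The arm moves only by the tool apply_moves, never from a script. Its argument "series" is a list of rows, each an object with "jaw": the gripper's target within -1 to 1 (shut at 1, half-way at 0, fully open at -1); "linear": the shift along the tool's x, y, z normalised to -1 to 1, where 1 is 0.6 m, a list of three; "roll": the turn about the tool's x normalised to -1 to 1, where 1 is 30 degrees. A call has 1 to 20 rows; each row is the pose to reach, as a shift and turn from the pose measured when the call began, along the tool's axes at that moment; what a row does not reach only later rows make up. A row lasts 1/8 s, in which the tool goes at most 62.5 mm and 10.7 degrees, less where a joint would pass 70% of its speed; a pose out of reach is approached as far as the arm can. A call with a number of a shift or a turn outside -1 to 1 is refused whole. A call with a gripper value outside its range is refused whole. The fingers move at their own pace and stop on an object; "force" is the grip in N (left out, the last holds). Time passes only in rows, so rows that repeat a pose let the fingers close. It gives the time, the measured TCP pose, the force and the opening at its end, in the units of the state.
- read_state(): the state, without advancing time (a new reading comes with each control period).
- read_camera(name): name is "scene" or "top" or "wrist"; returns a dict with "pixels" (420x560x3 uint8, blue, green, red), "intrinsics" (3x3 intrinsics, pixels), "D" ([k1, k2, p1, p2, k3] as OpenCV has them; the pictures are not rectified), "rvec" (rotation vector, rad) and "tvec" (3), from world to camera coordinates, as OpenCV has them; the wrist camera has in their place "tool_from_camera" (4x4, takes a point from camera to tool coordinates, whose origin is the TCP and whose axes are the tool frame's). Camera axes: x right, y down, z forward; pixel columns grow to the right and rows downward; lengths in m; the calibration is good to about 2 mm. A picture is of the moment at which its call begins: read the wrist's pose just before it. There is no depth.
- close_job(): hands the job in, once; it reports no verdict.
The state is a dict: "t": time; "q": joint angles; "dq": joint speeds; "joint_torque": joint torques, N m; "tool_pos": TCP position; "orientation": TCP orientation; "force": force on the tool from outside, world axes, zero at the start; "wrist_torque": the same for the moment, N m; "opening": finger opening in m.
Only numpy, scipy, OpenCV 4.12 (cv2) and the standard library are available. Lean on these libraries where they do the work, as an engineer would, in place of code of your own. Each camera call takes 0.05 s, during which the arm holds its last target. There are 200 camera calls.

## Working session

There is one attempt and no reset: what is moved stays moved. The work goes in short steps, Python scripts to look and compute and a tool call to move; the robot and the scene stay as the last step left them, time stands still between calls to the robot, and variables do not carry over. Pictures are saved under pics/ and viewed, about 8 in all and at most 12, crops included, and the job is handed in when it is done.

Besides the shell and the picture viewer there is one more tool, called after ">>>" as name([rows], argument=value, ...), one row to a line, values as JSON. apply_moves: Moves the arm, as the interface text tells. Its arguments: {"type":"object","properties":{"series":{"type":"array"},"force":{"type":"number"}},"required":["series"]}

```bash
mkdir -p pics; python3 - <<'E'
from plant import *
import cv2
s=read_state();print({k:s[k] for k in('t','tool_pos','orientation','force','opening')})
for n in('top','scene'):
    c=read_camera(n);cv2.imwrite(f'pics/{n}0.png',c['pixels']);print(n,c['intrinsics'],c['D'],c['rvec'],c['tvec'])
E
```

```text
{'t': 0.0, 'tool_pos': array([0.16087295, 0.57740739, 0.21753959]), 'orientation': array([ 0.21190704,  1.56065414, -0.2148792 ]), 'force': array([0.01024814, 0.02438854, 0.16429078]), 'opening': 0.09335731928050954}
top [[479.94171172   0.         279.74691345]
 [  0.         479.94171172 207.46055357]
 [  0.           0.           1.        ]] [-0.03525259  0.          0.          0.          0.        ] [ 2.09770957 -2.14928672  0.12111609] [0.02164887 0.52624682 0.83824153]
scene [[506.08673721   0.         293.00781257]
 [  0.         506.08673721 212.33551992]
 [  0.           0.           1.        ]] [0.02721502 0.         0.         0.         0.        ] [ 2.05714423 -1.16558268  0.54961181] [-0.27010089  0.3557287   0.55318864]
```

View pics/top0.png

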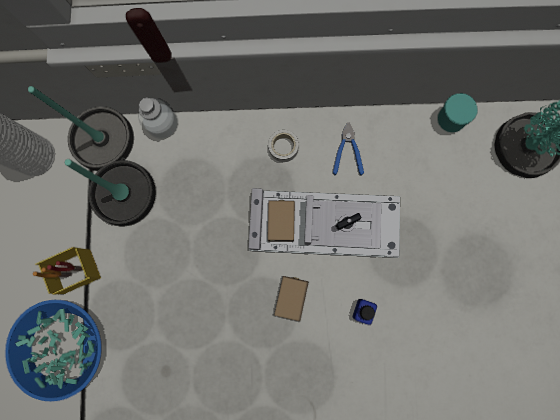

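View pics/scene0.png

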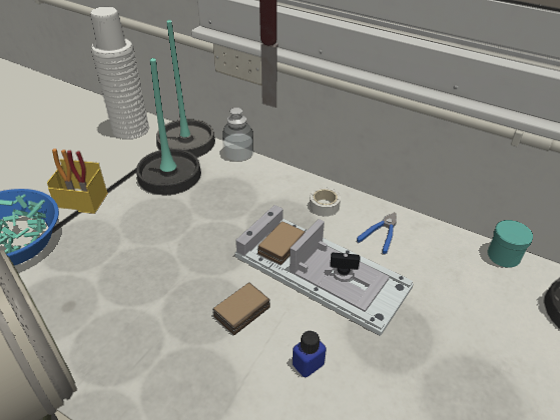

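The top view shows the jig with its end stop at left (256,220), the mould at (281,221), the rail at (307,220), the knob wing at (347,222) and the plate's right end at x≈400. The spare mould is at (291,299), ink (365,312), tape (283,146) and cutters (348,150). The scene view agrees.

```bash
python3 - <<'E'
import cv2
i=cv2.imread('pics/top0.png')[180:266,242:408]
cv2.imwrite('pics/crop0.png',cv2.resize(i,None,fx=4.8,fy=4.8,interpolation=cv2.INTER_CUBIC))
E
```

```text
(no output)
```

View pics/crop0.png

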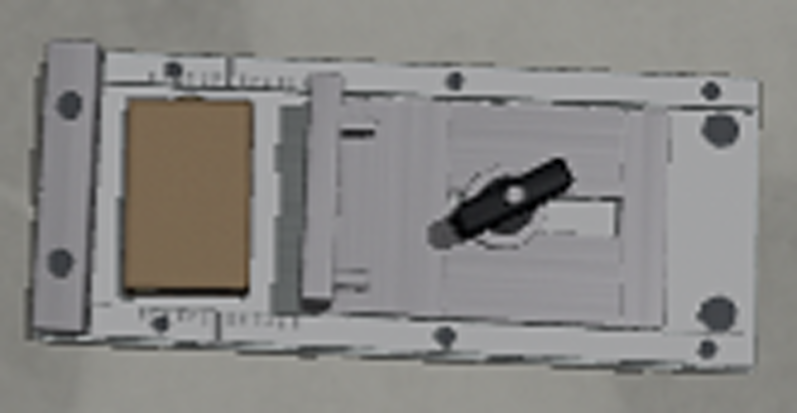

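```bash
cat > h.py <<'E'
from plant import *
import cv2, numpy as np
from scipy.spatial.transform import Rotation as R
def ray(c,uv,z,T=None):
    "pixels -> world points on plane z; T: world_from_camera 4x4 (wrist) or None"
    uv=np.array(uv,float).reshape(-1,1,2)
    n=cv2.undistortPoints(uv,np.array(c['intrinsics']),np.array(c['D']))[:,0]
    d=np.c_[n,np.ones(len(n))]
    if T is None:
        Rm=cv2.Rodrigues(np.array(c['rvec']))[0].T; o=-Rm@np.array(c['tvec']).ravel()
    else: Rm=T[:3,:3];o=T[:3,3]
    d=d@Rm.T
    return o+d*((z-o[2])/d[:,2])[:,None]
def wristT(s,c):
    T=np.eye(4);T[:3,:3]=R.from_rotvec(s['orientation']).as_matrix();T[:3,3]=s['tool_pos']
    return T@np.array(c['tool_from_camera'])
E
python3 - <<'E'
from h import *
np.set_printoptions(precision=4,suppress=True)
c=read_camera('top')
f=lambda l,z:ray(c,np.array(l,float)/4.8+[242,180],z)
st=f([(50,40),(102,42),(84,332),(32,330)],.042);print('stop',st,st.mean(0))
pl=f([(760,78),(756,370)],.018);print('plate end',pl,pl.mean(0))
ra=f([(313,74),(342,76),(330,300),(303,298)],.072);print('rail',ra,ra.mean(0))
ln=f([(228,70),(218,326)],.018);print('line',ln,ln.mean(0))
mo=f([(127,100),(252,100),(248,290),(124,290)],.034);print('mould',mo.mean(0),mo)
w=f([(568,170),(455,228),(515,193)],.065);print('wing',w)
a=st.mean(0)-pl.mean(0);b=ln[0]-ln[1];print('jigx yaw',np.arctan2(a[1],a[0]),'len',np.linalg.norm(a[:2]),'from line',np.arctan2(b[1],b[0])+np.pi/2)
b=ra[:2].mean(0)-ra[2:].mean(0);print('rail',np.arctan2(b[1],b[0])+np.pi/2)
s=read_state();print(R.from_rotvec(s['orientation']).as_matrix())
E
```

```text
stop [[0.5635 0.0585 0.042 ]
 [0.5621 0.0385 0.042 ]
 [0.4511 0.0471 0.042 ]
 [0.4524 0.0667 0.042 ]] [0.5073 0.0527 0.042 ]
plate end [[ 0.5451 -0.2164  0.018 ]
 [ 0.4319 -0.2083  0.018 ]] [ 0.4885 -0.2123  0.018 ]
rail [[ 0.542  -0.0413  0.072 ]
 [ 0.5409 -0.052   0.072 ]
 [ 0.4586 -0.045   0.072 ]
 [ 0.4595 -0.0353  0.072 ]] [ 0.5002 -0.0434  0.072 ]
line [[ 0.5542 -0.0092  0.018 ]
 [ 0.4539 -0.0029  0.018 ]] [ 0.504  -0.0061  0.018 ]
mould [0.5033 0.0071 0.034 ] [[ 0.5406  0.0298  0.034 ]
 [ 0.5393 -0.0184  0.034 ]
 [ 0.4661 -0.015   0.034 ]
 [ 0.4673  0.0322  0.034 ]]
wing [[ 0.5047 -0.134   0.065 ]
 [ 0.4844 -0.0918  0.065 ]
 [ 0.4967 -0.1143  0.065 ]]
jigx yaw 1.5002400269961356 len 0.2656771186133404 from line 1.5081440946587221
rail 1.491862732952903
[[-0.0005  0.2684  0.9633]
 [-0.0013  0.9633 -0.2684]
 [-1.     -0.0014 -0.0002]]
```

>>> apply_moves([
  {"jaw": 0.1, "linear": [0, -0.843, 0.821], "roll": -0.38},
  {"jaw": 0.1, "linear": [0, -0.843, 0.821], "roll": -0.38},
  {"jaw": 0.1, "linear": [0, -0.843, 0.821], "roll": -0.38},
  {"jaw": 0.1, "linear": [0, -0.843, 0.821], "roll": -0.38},
  {"jaw": 0.1, "linear": [0, -0.843, 0.821], "roll": -0.38},
  {"jaw": 0.1, "linear": [0, -0.843, 0.821], "roll": -0.38},
  {"jaw": 0.1, "linear": [0, -0.843, 0.821], "roll": -0.38},
  {"jaw": 0.1, "linear": [0, -0.843, 0.821], "roll": -0.38},
  {"jaw": 0.1, "linear": [0, -0.843, 0.821], "roll": -0.38},
  {"jaw": 0.1, "linear": [0, -0.843, 0.821], "roll": -0.38},
  {"jaw": 0.1, "linear": [0.08, -0.843, 0.821], "roll": -0.38},
  {"jaw": 0.1, "linear": [0.08, -0.843, 0.821], "roll": -0.38},
  {"jaw": 0.1, "linear": [0.08, -0.843, 0.821], "roll": -0.38},
  {"jaw": 0.1, "linear": [0.08, -0.843, 0.821], "roll": -0.38},
  {"jaw": 0.1, "linear": [0.08, -0.843, 0.821], "roll": -0.38},
  {"jaw": 0.1, "linear": [0.08, -0.843, 0.821], "roll": -0.38},
], force=25)

```text
t: 2.15
tool_pos: [0.4999, -0.0412, 0.1713]
orientation: [0.055, 1.569, -0.057]
force: [0.4, -0.3, -0.2]
opening: 0.0419
```

```bash
python3 - <<'E'
from h import *
s=read_state();c=read_camera('wrist')
print(s['t'],s['tool_pos'],s['force'],s['opening'],s['dq'],R.from_rotvec(s['orientation']).as_matrix())
cv2.imwrite('pics/w1.png',c['pixels']);np.savez('w1.npz',T=wristT(s,c),intrinsics=c['intrinsics'],D=c['D'])
E
```

```text
2.15 [ 0.49987564 -0.04117633  0.17134486] [ 0.4377292  -0.26144789 -0.22972154] 0.041866305104465484 [-0.00443854  0.00373076  0.00092859 -0.00056726 -0.00117368 -0.00100446] [[ 9.73312534e-04  7.13983821e-02  9.97447404e-01]
 [-1.53346605e-03  9.97446810e-01 -7.13968432e-02]
 [-9.99998351e-01 -1.46006029e-03  1.08031448e-03]]
```

View pics/w1.png

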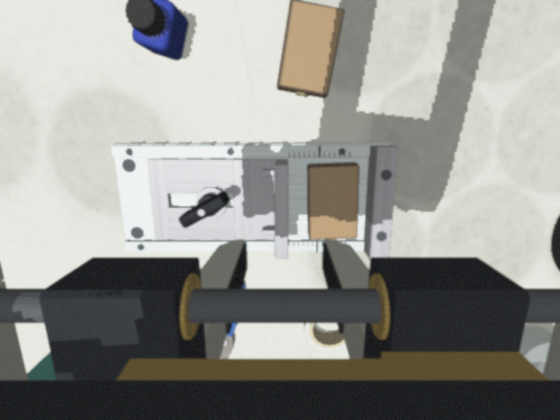

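The wrist view shows the rail's top at about cols 275–288, rows 163–258, nearly midway between the fingertips (cols 243 and 325). The wing centre is at (203,210), the long line at (320,152) and (317,245).

```bash
python3 - <<'E'
from h import *
np.set_printoptions(precision=4,suppress=True)
c=np.load('w1.npz');f=lambda l,z:ray(c,l,z,c['T'])
print('rail',f([(275,163),(288,163),(288,258),(275,258)],.072),f([(281.5,210)],.072))
print('line',f([(319.5,152),(317.5,245)],.018)); print('wing',f([(232,195),(182,221),(203,210)],.065))
print('stop face top',f([(369,150),(369,240)],.042))
E
```

```text
rail [[ 0.4587 -0.046   0.072 ]
 [ 0.4595 -0.0353  0.072 ]
 [ 0.5432 -0.0411  0.072 ]
 [ 0.5424 -0.0526  0.072 ]] [[ 0.4989 -0.0436  0.072 ]]
line [[ 0.4564 -0.0035  0.018 ]
 [ 0.5533 -0.0099  0.018 ]]
wing [[ 0.4843 -0.0857  0.065 ]
 [ 0.5045 -0.1325  0.065 ]
 [ 0.4958 -0.1126  0.065 ]]
stop face top [[0.456  0.039  0.042 ]
 [0.5426 0.0384 0.042 ]]
```

>>> apply_moves([
  {"jaw": 0.1, "linear": [0.07, -0.004, 0.001], "roll": 0},
  {"jaw": 0.1, "linear": [0.14, -0.004, 0.001], "roll": 0},
  {"jaw": 0.1, "linear": [0.19, -0.004, 0.001], "roll": 0},
  {"jaw": 0.1, "linear": [0.215, -0.004, 0.001], "roll": 0},
  {"jaw": 0.1, "linear": [0.215, -0.004, 0.001], "roll": 0},
  {"jaw": 0.1, "linear": [0.215, -0.004, 0.001], "roll": 0},
])

```text
t: 2.95
tool_pos: [0.5016, -0.0441, 0.0438]
orientation: [0.055, 1.567, -0.058]
force: [0.2, 0.0, 0.8]
opening: 0.0417
```

>>> apply_moves([
  {"jaw": 1, "linear": [0, 0, 0], "roll": 0},
  {"jaw": 1, "linear": [0, 0, 0], "roll": 0},
  {"jaw": 1, "linear": [0, 0, 0], "roll": 0},
  {"jaw": 1, "linear": [0, 0, 0], "roll": 0},
  {"jaw": 1, "linear": [0, 0, 0], "roll": 0},
  {"jaw": 1, "linear": [0, 0, 0], "roll": 0},
], force=25)

```text
t: 3.7
tool_pos: [0.5017, -0.0441, 0.044]
orientation: [0.055, 1.567, -0.058]
force: [-1.3, 0.0, 3.7]
opening: 0.0123
```

>>> apply_moves([
  {"jaw": 1, "linear": [0, 0.005, 0], "roll": 0},
  {"jaw": 1, "linear": [0, 0.01, 0], "roll": 0},
  {"jaw": 1, "linear": [0, 0.015, 0], "roll": 0},
  {"jaw": 1, "linear": [0, 0.02, 0], "roll": 0},
  {"jaw": 1, "linear": [0, 0.025, 0], "roll": 0},
  {"jaw": 1, "linear": [0, 0.028, 0], "roll": 0},
])

```text
t: 4.45
tool_pos: [0.5029, -0.0271, 0.044]
orientation: [0.055, 1.567, -0.057]
force: [0.5, -1.6, 1.5]
opening: 0.0119
```

>>> apply_moves([
  {"jaw": 1, "linear": [0, 0.001, 0], "roll": 0},
])

```text
t: 4.58
tool_pos: [0.503, -0.0264, 0.044]
orientation: [0.054, 1.567, -0.057]
force: [-0.4, -0.2, 1.6]
opening: 0.0118
```

>>> apply_moves([
  {"jaw": 1, "linear": [0, 0.002, 0], "roll": 0},
  {"jaw": 1, "linear": [0, 0.004, 0], "roll": 0},
  {"jaw": 1, "linear": [0, 0.006, 0], "roll": 0},
  {"jaw": 1, "linear": [0, 0.008, 0], "roll": 0},
])

```text
t: 5.08
tool_pos: [0.5034, -0.0216, 0.044]
orientation: [0.054, 1.567, -0.057]
force: [-1.0, -2.1, 2.4]
opening: 0.0119
```

>>> apply_moves([
  {"jaw": 1, "linear": [0, 0.001, 0], "roll": 0},
  {"jaw": 1, "linear": [0, 0.002, 0], "roll": 0},
  {"jaw": 1, "linear": [0, 0.003, 0], "roll": 0},
  {"jaw": 1, "linear": [0, 0.004, 0], "roll": 0},
])

```text
t: 5.58
tool_pos: [0.5036, -0.0192, 0.0441]
orientation: [0.054, 1.567, -0.057]
force: [0.3, -1.6, 2.5]
opening: 0.0119
```

>>> apply_moves([
  {"jaw": 1, "linear": [0, 0.001, 0], "roll": 0},
  {"jaw": 1, "linear": [0, 0.002, 0], "roll": 0},
  {"jaw": 1, "linear": [0, 0.003, 0], "roll": 0},
  {"jaw": 1, "linear": [0, 0.004, 0], "roll": 0},
])

```text
t: 6.08
tool_pos: [0.5037, -0.0168, 0.044]
orientation: [0.054, 1.567, -0.057]
force: [0.4, -2.9, 2.7]
opening: 0.0119
```

>>> apply_moves([
  {"jaw": 1, "linear": [0, 0.001, 0], "roll": 0},
  {"jaw": 1, "linear": [0, 0.0015, 0], "roll": 0},
])

```text
t: 6.32
tool_pos: [0.5038, -0.0158, 0.044]
orientation: [0.054, 1.567, -0.057]
force: [0.0, -1.4, 2.3]
opening: 0.012
```

```bash
python3 - <<'E'
from h import *
for i in range(4):
    c=read_camera('top' if i==0 else 'wrist'); s=read_state(); print(s['t'],s['tool_pos'],s['force'],s['wrist_torque'])
    if i==0: cv2.imwrite('pics/t2.png',cv2.resize(c['pixels'][180:266,242:408],None,fx=4.8,fy=4.8,interpolation=cv2.INTER_CUBIC))
E
```

```text
6.375 [ 0.50377135 -0.01578389  0.04404013] [-0.49370532 -1.34541102  3.61168044] [-0.18231343  0.03250329  0.02365311]
6.425 [ 0.50378842 -0.01578505  0.04404522] [-0.82165864 -1.26232122  2.38959738] [-0.16723023 -0.02523535  0.00085317]
6.475 [ 0.50381944 -0.01577608  0.04405833] [ 0.05103793 -1.40514669  2.0096164 ] [-0.1544077   0.01616526 -0.00465539]
6.525 [ 0.50378252 -0.01578325  0.04402274] [-0.37831179 -1.44711153  2.08008156] [-0.10504523 -0.02440283 -0.06032017]
```

>>> apply_moves([
  {"jaw": 1, "linear": [0, 0.001, 0], "roll": 0},
  {"jaw": 1, "linear": [0, 0.002, 0], "roll": 0},
  {"jaw": 1, "linear": [0, 0.002, 0], "roll": 0},
])

```text
t: 6.9
tool_pos: [0.5039, -0.0145, 0.044]
orientation: [0.054, 1.567, -0.057]
force: [-0.2, -1.8, 3.7]
opening: 0.0117
```

>>> apply_moves([
  {"jaw": 1, "linear": [0, 0.001, 0], "roll": 0},
  {"jaw": 1, "linear": [0, 0.001, 0], "roll": 0},
])

```text
t: 7.15
tool_pos: [0.5039, -0.0138, 0.044]
orientation: [0.054, 1.567, -0.057]
force: [-0.9, -1.6, 2.3]
opening: 0.0119
```

>>> apply_moves([
  {"jaw": 1, "linear": [0, 0.001, 0], "roll": 0},
  {"jaw": 1, "linear": [0, 0.001, 0], "roll": 0},
])

```text
t: 7.4
tool_pos: [0.504, -0.0134, 0.044]
orientation: [0.054, 1.567, -0.057]
force: [0.1, -3.7, 2.0]
opening: 0.0117
```

>>> apply_moves([
  {"jaw": 1, "linear": [0, 0.0007, 0], "roll": 0},
  {"jaw": 1, "linear": [0, 0.0007, 0], "roll": 0},
])

```text
t: 7.65
tool_pos: [0.504, -0.0133, 0.044]
orientation: [0.054, 1.567, -0.058]
force: [0.0, -5.3, 2.1]
opening: 0.0118
```

>>> apply_moves([
  {"jaw": 1, "linear": [0, 0.001, 0], "roll": 0},
  {"jaw": 1, "linear": [0, 0.0011, 0], "roll": 0},
  {"jaw": 1, "linear": [0, 0.0011, 0], "roll": 0},
])

```text
t: 8.02
tool_pos: [0.504, -0.0133, 0.0441]
orientation: [0.053, 1.567, -0.059]
force: [-1.5, -6.9, 2.0]
opening: 0.0119
```

```bash
python3 - <<'E'
from h import *
for i in range(4):
    c=read_camera('top' if i==0 else 'wrist'); s=read_state(); print(s['t'],s['tool_pos'],s['force'])
    if i==0: cv2.imwrite('pics/t3.png',cv2.resize(c['pixels'][180:266,242:408],None,fx=4.8,fy=4.8,interpolation=cv2.INTER_CUBIC))
E
```

```text
8.075 [ 0.50403593 -0.01330951  0.04403069] [ 0.09832086 -6.41030708  1.78293828]
8.125 [ 0.50407705 -0.01327418  0.0440579 ] [-0.50003352 -6.08234413  2.70248377]
8.175 [ 0.50403096 -0.01329179  0.04404695] [-1.19394845 -6.35796043  3.01353605]
8.225 [ 0.50403767 -0.01329664  0.0440615 ] [-0.30750827 -5.97999137  2.5589271 ]
```

View pics/t3.png

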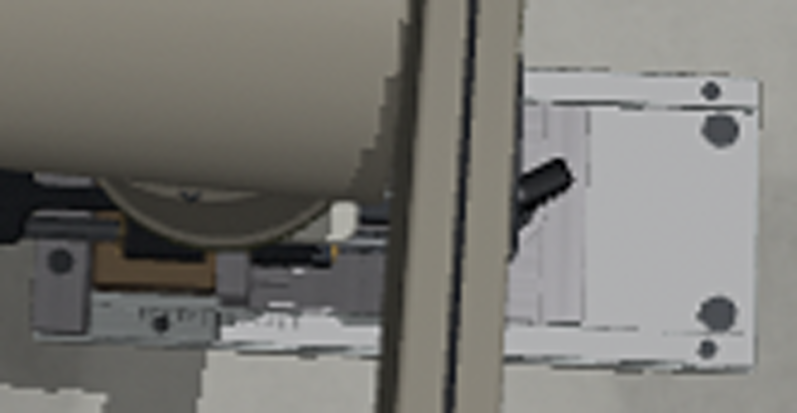

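The arm hides part of the view, but the mould (95–215, 270) touches the stop and the rail's front is about at the long line (≈218). Pressing at ~6.3 N so far, less drag of about 1.5 N; now up to 8 N net.

>>> apply_moves([
  {"jaw": 1, "linear": [0, 0.0014, 0], "roll": 0},
  {"jaw": 1, "linear": [0, 0.0017, 0], "roll": 0},
  {"jaw": 1, "linear": [0, 0.0017, 0], "roll": 0},
])

```text
t: 8.6
tool_pos: [0.504, -0.0132, 0.044]
orientation: [0.052, 1.567, -0.06]
force: [-0.1, -8.2, 2.2]
opening: 0.0114
```

```bash
python3 - <<'E'
from h import *
for i in range(4):
    c=read_camera('wrist'); s=read_state(); print(s['t'],s['tool_pos'],s['force'])
cv2.imwrite('pics/w3.png',c['pixels'])
E
```

```text
8.65 [ 0.50405636 -0.01325845  0.04406623] [-0.53620899 -7.50439487  2.1035794 ]
8.7 [ 0.50406613 -0.01327475  0.04407434] [ 0.21781337 -7.89920598  2.03355015]
8.75 [ 0.50406572 -0.01326301  0.04406213] [-0.71673763 -8.27897928  2.0945197 ]
8.8 [ 0.50405151 -0.01326202  0.04406276] [-1.00096139 -7.84987338  2.19239727]
```

>>> apply_moves([
  {"jaw": 1, "linear": [0, 0.002, 0], "roll": 0},
  {"jaw": 1, "linear": [0, 0.0022, 0], "roll": 0},
  {"jaw": 1, "linear": [0, 0.0022, 0], "roll": 0},
  {"jaw": 1, "linear": [0, 0.0022, 0], "roll": 0},
  {"jaw": 1, "linear": [0, 0.0022, 0], "roll": 0},
])

```text
t: 9.43
tool_pos: [0.504, -0.0132, 0.0441]
orientation: [0.05, 1.567, -0.062]
force: [-0.1, -9.3, 1.5]
opening: 0.012
```

```bash
python3 - <<'E'
from h import *
for i in range(4):
    c=read_camera('wrist'); s=read_state(); print(s['t'],s['tool_pos'],s['force'],s['orientation'])
E
```

```text
9.475 [ 0.50405152 -0.01320889  0.04406485] [-1.57539037 -9.50071705  2.76160881] [ 0.05039009  1.56680423 -0.06174277]
9.525 [ 0.50404086 -0.01321746  0.04407493] [-0.23679204 -9.3688233   1.77211924] [ 0.05035204  1.5668246  -0.06176469]
9.575 [ 0.50403383 -0.01318939  0.04405644] [ 0.47372514 -8.98042382  2.21416361] [ 0.05044879  1.56683928 -0.06174342]
9.625 [ 0.50404896 -0.01320417  0.04405775] [-0.60432264 -9.65173961  2.06529483] [ 0.05042752  1.56681035 -0.06176405]
```

>>> apply_moves([
  {"jaw": 1, "linear": [0, 0.001, 0], "roll": 0},
  {"jaw": 1, "linear": [0, 0, 0], "roll": 0},
  {"jaw": 1, "linear": [0, 0, 0], "roll": 0},
  {"jaw": 0.1, "linear": [0, 0, 0], "roll": 0},
  {"jaw": 0.1, "linear": [0, 0, 0], "roll": 0},
  {"jaw": 0.1, "linear": [0, 0, 0], "roll": 0},
  {"jaw": 0.1, "linear": [0, 0, 0], "roll": 0},
  {"jaw": 0.1, "linear": [-0.05, 0, 0], "roll": 0},
  {"jaw": 0.1, "linear": [-0.12, 0, 0], "roll": 0},
  {"jaw": 0.1, "linear": [-0.18, 0, 0], "roll": 0},
  {"jaw": 0.1, "linear": [-0.18, 0, 0], "roll": 0},
  {"jaw": 0.1, "linear": [-0.18, 0, 0], "roll": 0},
  {"jaw": 0.1, "linear": [-0.18, 0, 0], "roll": 0},
])

```text
t: 11.25
tool_pos: [0.5027, -0.0123, 0.1504]
orientation: [0.051, 1.57, -0.062]
force: [-0.3, 1.2, -0.2]
opening: 0.0416
```

```bash
python3 - <<'E'
from h import *
s=read_state();c=read_camera('wrist')
print(s['t'],s['q'],s['tool_pos'],s['force'],s['opening'],R.from_rotvec(s['orientation']).as_matrix())
cv2.imwrite('pics/w4.png',c['pixels'][:300]);np.savez('w4.npz',T=wristT(s,c),intrinsics=c['intrinsics'],D=c['D'])
E
```

```text
11.25 [-0.12122339 -0.09207989  1.83938534 -0.00703088  1.39320968 -1.61932633] [ 0.50265766 -0.012287    0.150372  ] [-0.27126425  1.16308269 -0.16631139] 0.04163864146970518 [[ 2.37024002e-04  7.13951050e-02  9.97448085e-01]
 [-7.00027935e-03  9.97423792e-01 -7.13917026e-02]
 [-9.99975470e-01 -6.96549369e-03  7.36199058e-04]]
```

View pics/w4.png

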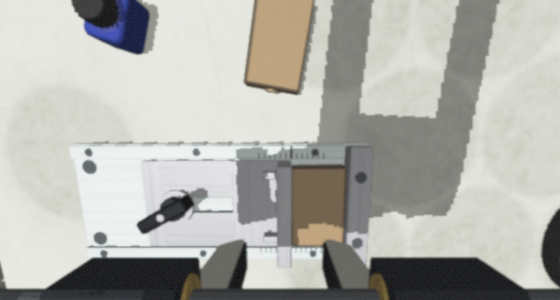

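The mould touches the stop (face at col 346), and the rail's front (col 291) stands at the long line (col 291). The wing runs from (190,198) to (139,229).

```bash
python3 - <<'E'
from h import *
np.set_printoptions(precision=4,suppress=True)
c=np.load('w4.npz');f=lambda l,z:ray(c,l,z,c['T'])
w=f([(190,198),(139,229),(161,216)],.065);d=w[0]-w[1];print(w,np.arctan2(d[1],d[0]),np.linalg.norm(d))
print('rail',f([(284.5,210)],.072),f([(291,160)],.072))
E
python3 - <<'E'
import cv2
i=cv2.imread('pics/w4.png')[180:240,120:210]
cv2.imwrite('pics/w4c.png',cv2.resize(i,None,fx=8,fy=8,interpolation=cv2.INTER_CUBIC))
E
```

```text
[[ 0.4831 -0.0875  0.065 ]
 [ 0.5061 -0.1333  0.065 ]
 [ 0.4964 -0.1133  0.065 ]] 2.0356072235895195 0.05128613014924338
rail [[ 0.4966 -0.0122  0.072 ]] [[ 0.458  -0.0045  0.072 ]]
```

View pics/w4c.png

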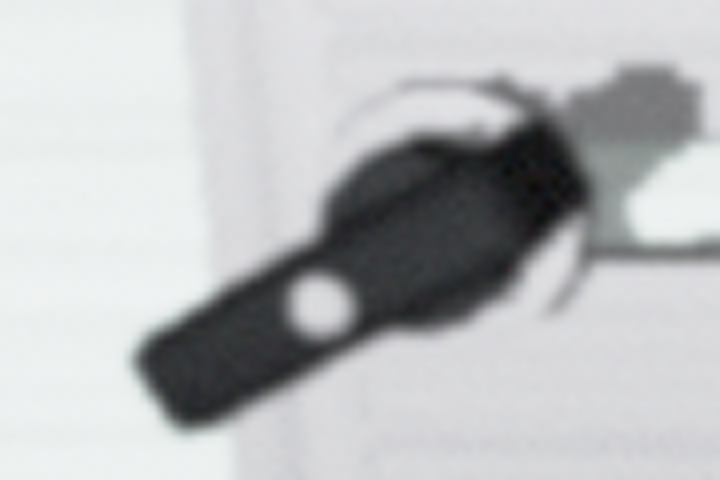

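The crop shows the wing's top from (165,395) to (500,195) with its axis dot at (320,305); below it is a hub wider than the wing, so I'll pinch a little higher. Knob axis ≈ (0.4965,-0.114), wing yaw ≈ 2.01, so the jaws must go to yaw 0.44 (roll +60.7°).

>>> apply_moves([
  {"jaw": 0.1, "linear": [0, -0.06, 0.002], "roll": 0.3},
  {"jaw": 0.1, "linear": [0, -0.12, 0.002], "roll": 0.6},
  {"jaw": 0.1, "linear": [0, -0.17, 0.002], "roll": 1.0},
  {"jaw": 0.1, "linear": [0, -0.17, 0.002], "roll": 1.0},
  {"jaw": 0.1, "linear": [0, -0.17, 0.002], "roll": 1.0},
])

```text
t: 11.92
tool_pos: [0.4962, -0.1135, 0.1504]
orientation: [0.46, 1.519, -0.469]
force: [0.5, 0.1, -0.1]
opening: 0.0419
```

>>> apply_moves([
  {"jaw": 0.1, "linear": [0, 0, 0], "roll": 0.3},
  {"jaw": 0.1, "linear": [0, 0, 0], "roll": 0.6},
  {"jaw": 0.1, "linear": [0, 0, 0], "roll": 1.0},
  {"jaw": 0.1, "linear": [0, 0, 0], "roll": 1.0},
  {"jaw": 0.1, "linear": [0, 0, 0], "roll": 1.0},
])

```text
t: 12.55
tool_pos: [0.4963, -0.1128, 0.1503]
orientation: [0.859, 1.39, -0.869]
force: [0.2, -1.0, -0.4]
opening: 0.0421
```

```bash
python3 - <<'E'
from h import *
s=read_state();c=read_camera('wrist')
M=R.from_rotvec(s['orientation']).as_matrix()
print(s['t'],s['q'],s['tool_pos'],M,'yaw',np.arctan2(M[1,1],M[0,1]))
d=M.T@(np.array([.4965,-.114,.043])-s['tool_pos']);print('shift norm',d/.6)
cv2.imwrite('pics/w5.png',c['pixels'][:320])
E
```

```text
12.55 [-0.3197836  -0.07474258  1.82318874 -0.00610282  1.39234243 -0.77842609] [ 0.49625003 -0.11278657  0.15029378] [[-0.00112164  0.89617322  0.44370294]
 [-0.00595517  0.44368936 -0.89616086]
 [-0.99998164 -0.0036475   0.0048392 ]] yaw 0.4597145534732192
shift norm [1.78831259e-01 1.28302774e-04 1.13187469e-03]
```

View pics/w5.png

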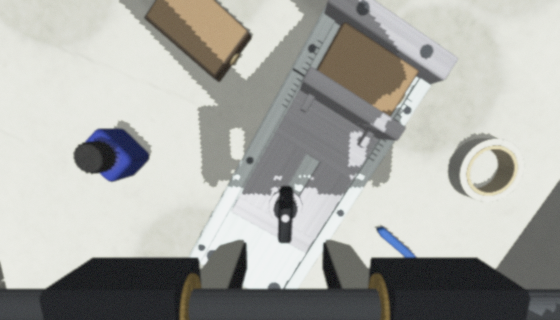

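The wing stands vertically in the image at col 286, midway between the fingers (244, 326): aligned. Descending and gripping.

>>> apply_moves([
  {"jaw": 0.1, "linear": [0.06, 0, 0.001], "roll": 0},
  {"jaw": 0.1, "linear": [0.12, 0, 0.001], "roll": 0},
  {"jaw": 0.1, "linear": [0.16, 0, 0.001], "roll": 0},
  {"jaw": 0.1, "linear": [0.179, 0, 0.001], "roll": 0},
  {"jaw": 0.1, "linear": [0.179, 0, 0.001], "roll": 0},
  {"jaw": 0.1, "linear": [0.179, 0, 0.001], "roll": 0},
])

```text
t: 13.35
tool_pos: [0.4974, -0.1144, 0.0442]
orientation: [0.86, 1.388, -0.868]
force: [-0.4, 0.4, 0.6]
opening: 0.0418
```

>>> apply_moves([
  {"jaw": 1, "linear": [0, 0, 0], "roll": 0},
  {"jaw": 1, "linear": [0, 0, 0], "roll": 0},
  {"jaw": 1, "linear": [0, 0, 0], "roll": 0},
  {"jaw": 1, "linear": [0, 0, 0], "roll": 0},
  {"jaw": 1, "linear": [0, 0, 0], "roll": 0},
  {"jaw": 1, "linear": [0, 0, 0], "roll": 0},
], force=40)

```text
t: 14.1
tool_pos: [0.4974, -0.1145, 0.0444]
orientation: [0.86, 1.388, -0.868]
force: [-2.6, -0.4, 4.7]
opening: 0.0117
```

Gripped (11.7 mm). Turning clockwise, following the knob down slightly.

>>> apply_moves([
  {"jaw": 1, "linear": [0, 0, 0], "roll": 0.12},
  {"jaw": 1, "linear": [0, 0, 0], "roll": 0.25},
  {"jaw": 1, "linear": [0, 0, 0], "roll": 0.37},
  {"jaw": 1, "linear": [0.001, 0, 0], "roll": 0.5},
  {"jaw": 1, "linear": [0.001, 0, 0], "roll": 0.62},
  {"jaw": 1, "linear": [0.001, 0, 0], "roll": 0.75},
  {"jaw": 1, "linear": [0.001, 0, 0], "roll": 0.87},
  {"jaw": 1, "linear": [0.001, 0, 0], "roll": 1.0},
  {"jaw": 1, "linear": [0.001, 0, 0], "roll": 1.0},
])

```text
t: 15.22
tool_pos: [0.4977, -0.1145, 0.0444]
orientation: [1.252, 1.172, -1.259]
force: [-3.3, 0.8, 7.6]
opening: 0.0117
```

```bash
cat > st.py <<'E'
from h import *
s=read_state();M=R.from_rotvec(s['orientation']).as_matrix()
print(s['t'],s['tool_pos'],'yaw',np.arctan2(M[1,1],M[0,1]),s['force'],s['wrist_torque'],s['opening'])
E
python3 st.py
```

```text
15.225 [ 0.49769928 -0.11451841  0.04441805] yaw -0.06477224117591418 [-3.29219887  0.8207959   7.57716852] [0.04174034 0.64866961 0.00899073] 0.011744305609416967
```

>>> apply_moves([
  {"jaw": 1, "linear": [0, 0, 0], "roll": 0.12},
  {"jaw": 1, "linear": [0, 0, 0], "roll": 0.25},
  {"jaw": 1, "linear": [0, 0, 0], "roll": 0.37},
  {"jaw": 1, "linear": [0.001, 0, 0], "roll": 0.5},
  {"jaw": 1, "linear": [0.001, 0, 0], "roll": 0.62},
  {"jaw": 1, "linear": [0.001, 0, 0], "roll": 0.75},
  {"jaw": 1, "linear": [0.001, 0, 0], "roll": 0.87},
  {"jaw": 1, "linear": [0.001, 0, 0], "roll": 1.0},
  {"jaw": 1, "linear": [0.001, 0, 0], "roll": 1.0},
])

```text
t: 16.35
tool_pos: [0.498, -0.1146, 0.0444]
orientation: [1.625, 0.863, -1.628]
force: [-2.6, -0.0, 8.1]
opening: 0.0119
```

```bash
python3 st.py
```

```text
16.35 [ 0.49796305 -0.11458053  0.04440456] yaw -0.5890501970714821 [-2.64358034 -0.04509863  8.1382031 ] [ 0.02751435  0.73681788 -0.01870526] 0.011913038010983175
```

>>> apply_moves([
  {"jaw": 1, "linear": [0, 0, 0], "roll": 0.1},
  {"jaw": 1, "linear": [0, 0, 0], "roll": 0.2},
  {"jaw": 1, "linear": [0, 0, 0], "roll": 0.3},
  {"jaw": 1, "linear": [0, 0, 0], "roll": 0.3},
])

```text
t: 16.85
tool_pos: [0.498, -0.1146, 0.0444]
orientation: [1.73, 0.751, -1.732]
force: [-0.6, 0.3, 2.3]
opening: 0.0118
```

```bash
python3 st.py
```

```text
16.85 [ 0.49799046 -0.11461768  0.04444189] yaw -0.7449775086720661 [-0.58504891  0.27876994  2.28028628] [-0.09819197  0.43975602  0.66283024] 0.011790005237872669
```

>>> apply_moves([
  {"jaw": 1, "linear": [0, 0, 0], "roll": 0.06},
  {"jaw": 1, "linear": [0, 0, 0], "roll": 0.12},
  {"jaw": 1, "linear": [0, 0, 0], "roll": 0.12},
])

```text
t: 17.23
tool_pos: [0.4982, -0.1145, 0.0445]
orientation: [1.772, 0.704, -1.773]
force: [0.8, 0.4, 1.7]
opening: 0.0125
```

```bash
python3 st.py
```

```text
17.225 [ 0.49817874 -0.11445109  0.04446159] yaw -0.8079817295172316 [0.78627668 0.44904935 1.69863929] [0.21695173 0.03859675 0.79967055] 0.012486021229957902
```

Torque rose to 0.8 N m and the wing began to wedge the jaws (12.5 mm): the knob is at its stop. Release and rise.

>>> apply_moves([
  {"jaw": 0.1, "linear": [0, 0, 0], "roll": 0},
  {"jaw": 0.1, "linear": [0, 0, 0], "roll": 0},
  {"jaw": 0.1, "linear": [0, 0, 0], "roll": 0},
  {"jaw": 0.1, "linear": [0, 0, 0], "roll": 0},
  {"jaw": 0.1, "linear": [-0.05, 0, 0], "roll": 0},
  {"jaw": 0.1, "linear": [-0.12, 0, 0], "roll": 0},
  {"jaw": 0.1, "linear": [-0.2, 0, 0], "roll": 0},
  {"jaw": 0.1, "linear": [-0.23, 0, 0], "roll": 0},
  {"jaw": 0.1, "linear": [-0.23, 0, 0], "roll": 0},
  {"jaw": 0.1, "linear": [-0.23, 0, 0], "roll": 0},
])

```text
t: 18.48
tool_pos: [0.4968, -0.1132, 0.1803]
orientation: [1.77, 0.706, -1.776]
force: [-0.9, -0.9, -0.2]
opening: 0.0417
```

```bash
python3 - <<'E'
from h import *
np.set_printoptions(precision=4,suppress=True)
s=read_state();c=read_camera('wrist')
M=R.from_rotvec(s['orientation']).as_matrix()
print(s['t'],s['tool_pos'],'yaw',np.arctan2(M[1,1],M[0,1]),s['force'],s['opening'])
cv2.imwrite('pics/w6.png',cv2.resize(c['pixels'][:300],None,fx=1.4,fy=1.4,interpolation=cv2.INTER_CUBIC));np.savez('w6.npz',T=wristT(s,c),intrinsics=c['intrinsics'],D=c['D'])
E
```

```text
18.475 [ 0.4968 -0.1132  0.1803] yaw -0.8080504641105316 [-0.8581 -0.9277 -0.1993] 0.041745994945524056
```

View pics/w6.png

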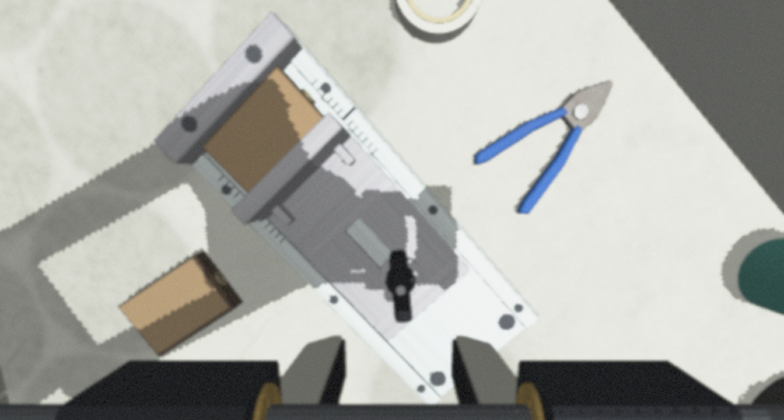

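The mould is against the stop and the rail at the line; the wing at (400,285) is turned and free. I'll clear the view for a final check from the top camera.

>>> apply_moves([
  {"jaw": 0.1, "linear": [-0.1, 0.07, 0.1], "roll": 0},
  {"jaw": 0.1, "linear": [-0.1, 0.14, 0.19], "roll": 0},
  {"jaw": 0.1, "linear": [-0.1, 0.21, 0.29], "roll": 0},
  {"jaw": 0.1, "linear": [-0.1, 0.28, 0.38], "roll": 0},
  {"jaw": 0.1, "linear": [-0.1, 0.28, 0.38], "roll": 0},
  {"jaw": 0.1, "linear": [-0.1, 0.28, 0.38], "roll": 0},
  {"jaw": 0.1, "linear": [-0.1, 0.28, 0.38], "roll": 0},
  {"jaw": 0.1, "linear": [-0.1, 0.28, 0.38], "roll": 0},
])

```text
t: 19.52
tool_pos: [0.4483, -0.3903, 0.2411]
orientation: [1.769, 0.709, -1.776]
force: [-1.1, 0.0, 0.6]
opening: 0.0421
```

```bash
python3 st.py; python3 - <<'E'
from h import *
c=read_camera('top')
cv2.imwrite('pics/t6.png',cv2.resize(c['pixels'][180:266,242:408],None,fx=4.8,fy=4.8,interpolation=cv2.INTER_CUBIC))
E
```

```text
19.525 [ 0.44831299 -0.39032229  0.24108831] yaw -0.8065530160844504 [-1.06803294  0.03574981  0.59778628] [-0.00339614  0.1777266   0.00820742] 0.04213562673281679
```

View pics/t6.png

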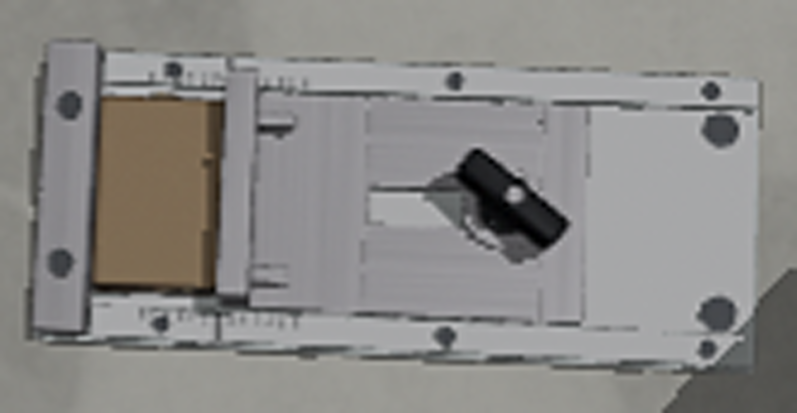

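The rail's front edge runs (230,72)–(219,298), at the long lines (228 and 218). The mould fills stop to fence, and the wing now points (473,160)–(557,240).

```bash
python3 - <<'E'
from h import *
np.set_printoptions(precision=4,suppress=True)
c=read_camera('top');u=np.array([.07,.9975])
f=lambda l,z:ray(c,np.array(l,float)/4.8+[242,180],z)
r=f([(230,72),(219,298)],.072).mean(0);l=f([(228,70),(218,326)],.018).mean(0)
print('front vs line mm',1e3*(r-l)[:2]@u)
w=f([(473,160),(557,240)],.065);d=w[0]-w[1];print('wing yaw',np.arctan2(d[1],d[0]))
print(close_job())
E
```

```text
front vs line mm -1.8777756929829907
wing yaw 0.7699642684250627
the job is handed in; nothing more can be done
None
```

I finished the job and handed it in at about 19.6 s of the 69 s allowed; `close_job` gives no verdict.

- **Fence and mould:** I pinched the fence by its rail and slid it until the mould was against the end stop. The last press measured about 9.4 N. Sliding drag was about 1.5 N, so the rubber took about 8 N. No reading went above 9.7 N.
- **Clamping:** I let go of the rail, then turned the wing knob about 1.25 rad clockwise. The torque rose to 0.8 N m and the wing began to wedge the jaws, which I take as the knob's stop.
- **Release:** I opened the jaws, raised the gripper and moved it away from the jig. I reached over the other things on the table and never touched them.

**Last checks:**
- **Mould:** The final top picture shows it filling the gap between the end stop and the fence.
- **Fence position:** In the final top and wrist pictures the rail's front looks to be at the long line. The computed offset was 1.9 mm short, which disagrees with that. The last finger position while pressing put the front 0.6 mm short of the line. The camera calibration is only good to about 2 mm, so I did not correct for it.
- **Knob angle:** I only inferred that the knob is past 1.2 rad. In the pictures the wing went from a yaw of about 2.02 to 0.77 rad, a turn of 1.25 rad, and the torque reached 0.8 N m.

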